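# Tip bearing balls into the sunken pan of a counting scale

### The arm

A 6-joint arm with a two-finger parallel gripper is mounted at the origin on a cart in front of the work surface, level with it; the furniture and walls round the work are solid. World frame = base frame: x ahead of the robot, y to its left, z up, the work surface at z = 0. Lengths are in m, angles in degrees, forces in N, time in s.
With the tool pointing down it reaches from about 0.35 to 0.85 m from the base axis. Payload 8.1 kg.
Tool frame: the origin (TCP) lies midway between the tips of the shut fingers; the grasp point (between the pads) lies robot.hold_point_z behind it (robot.hold_point_z is the distance from the TCP to the grasp point, in m); z points along the fingers, y is the line along which they close (so a half turn about z gives the same grasp; the last joint's range is limited). The gripper opens to 85 mm and grips with 20 to 120 N. Pads are 22 mm wide; open, the fingers measure 114 mm over their backs; the gripper's body (76 mm by 85 mm) begins 54 mm behind the grasp point. The pads swing forward as they close: fully open they stand 13 mm farther back than shut.
Start: joints at [-76.971, 7.471, 85.268, -0, 87.261, -4.893], TCP at [0.185, -0.571, 0.231] pointing down, gripper open.
Joint ranges: [-169.43, 169.43], [-51.17, 129.36], [1.28, 143.12], [-76.62, 256.62], [0, 156.53], [-152.29, 152.29]. Speed limits (degrees/s): [136.94, 136.94, 159.86, 180, 180, 180].

### API

Orientations are given as [roll, pitch, yaw] about the fixed x, y, z axes, in that order (R = Rz(yaw) Ry(pitch) Rx(roll)).
In Python, from workcell import robot gives the robot as it stands.
- The arm moves only by the shell command python3 drive.py 'ROWS' [FORCE]. ROWS is a JSON list of rows, 1 to 5 of them, each of 7 numbers: dx, dy, dz in m, then a rotation vector rx, ry, rz in degrees, then the finger opening in m; each row shifts and turns the commanded pose from where the row before left it, along the tool's axes as they then stand; what a row does not reach is not made up. A row lasts 1/10 s, in which the tool goes at most 0.05 m and 8.59 degrees, less where a joint would pass 70% of its speed; a pose out of reach is approached as far as the arm can. The fingers move at their own pace and stop on an object; FORCE is the grip in N (left out, the last holds). Time passes only in rows, so rows that do not move let the fingers close. It prints the time, the measured TCP pose, the force, the opening and the grip force at its end.
- robot.get_state(): the state, without advancing time (a new reading comes with each control period).
- robot.capture(name): name is "side" or "top"; returns a dict with "pixels" (400x640x3 uint8, red, green, blue), "fx", "fy", "cx", "cy" (pixels), "T" (4x4, takes a point from camera to world coordinates). Camera axes: x right, y down, z forward; pixel columns grow to the right and rows downward; lengths in m; the calibration is good to about 2 mm. A picture is of the moment at which its call begins. There is no depth.
- robot.close_job(): hands the job in; it is judged then, once.
The state is a dict: "time": time; "joint_positions": joint angles; "dq": joint speeds; "effort": joint torques, N m; "tcp_pos": TCP position; "orientation": TCP orientation; "contact_force": force on the tool from outside, world axes, zero at the start; "ft_torque": the same for the moment, N m; "gripper_width": finger opening in m; "finger_force": force on a finger pad.
Only numpy, scipy, OpenCV 4.12 (cv2) and the standard library are available. Lean on these libraries where they do the work, as an engineer would, in place of code of your own. Each camera call takes 0.05 s, during which the arm holds its last target. There are 200 camera calls.

### The job

Take the spouted steel cup, tilt it steeply so that its spout dips over the raised walls of the counting scale to below their top edge while all three balls are still in the cup, then tip it further so that all the balls roll into the sunken pan from down there, without knocking the scale. Stand the empty cup upright on the bench and let go of it, then press the long key of the key unit with a closed fingertip, a firm push of about 10 N (it reacts from 6 N; more than 25 N harms it) held for about a second. Leave the square key and the other things alone.

Things in the scene. Friction and masses are not known exactly. Their poses are not given: they have to be found in the camera images.
- cup: Open bright sheet-steel cup, square with a spout, loose, upright, about 0.22 kg, holding three balls. Origin: centre of the underside of its 58 x 58 mm base; z up along it, +x towards the spout. 65 mm high (rear rolled edge 67), floor 4, walls 2.5. Grip it along y on its flat side walls, 58 mm apart outside (y = +-29), from x = -29 to 29, full height; rear wall upright at x = -29.
- cup_in (a point): point inside the cup among the balls, at (5, 0, 20) mm in the cup's frame, same axes as the cup
- spout_lip (a point): middle of the outer edge of the cup's 58 mm wide spout lip, its furthest point, at (62, 0, 65) mm in the cup's frame, cup's axes. The front wall runs from the base's front edge (x = 29) to this lip, leaning outward 28 degrees from the cup's axis: tilted towards the spout the balls stay in up to about 62 degrees, start to roll out at 65 to 75 and are all out at 85.
- ball_1: steel bearing ball, 25 mm diameter, about 64 g, loose on the floor of the cup; origin at its centre
- ball_2: second steel ball, same as ball_1
- ball_3: third steel ball, same as ball_1
- scale: Grey counting scale, fixed. Origin: centre of the underside of its square well; z up; -x to its front, where a display box (36 x 166 mm, 39 mm high) adjoins. The well: a flat steel pan, its surface 8 mm above the bench, 150 x 150 mm inside, between four upright walls 8 mm thick (166 x 166 mm outside), tops 55 mm above the bench.
- pan (a point): centre of the pan's upper surface, 8 mm above the bench; axes of the scale
- wall_top (a point): centre of the well at the height of the wall tops, 55 mm above the bench (47 mm over the pan); axes of the scale
- key_unit: flat grey key unit with a black face, fixed to the bench, 100 (x) x 150 (y) mm, 24 mm high, with two plain grey membrane keys; origin at the centre of its underside, z up
- long_key: the long membrane key, 64 (x) x 26 (y) mm, plain grey; origin at the centre of its underside, 26 mm above the bench, axes of the key unit; joint travel at most 2 mm down
- square_key: the square membrane key, 26 x 26 mm, plain grey; origin at the centre of its underside, axes of the key unit
- long_key_top (a point): centre of the top of the long key (64 mm along x by 26 mm), 30 mm above the bench, at (0, 34) mm in the key unit's frame; the key gives about 0.11 mm per newton, at most 2 mm, pressed straight down
- square_key_top (a point): centre of the top of the square key (26 x 26 mm), 30 mm above the bench, at (0, -34) mm in the key unit's frame; not to be pressed
- long_pinion: grey toothed pinion blank standing on end, 64 mm across, 72 mm tall; a bystander; origin at the centre of its underside
- black_sleeve: black splined sleeve standing on end, 54 mm across, 78 mm tall; a bystander; origin at the centre of its underside
- plug_gauge: slim black plug gauge standing on end, 28 mm across, 100 mm tall, easily knocked over; a bystander; origin at the centre of its underside

How it is judged (in metres and radians):
On the way, in this order (a step that is already met when the one before it is completed fails the run):
1. the spout lip is inside the well, below the wall tops, with all three balls still in the cup (x of spout_lip in the frame of wall_top between -0.075 and 0.075 m and y of spout_lip in the frame of wall_top between -0.075 and 0.075 m and z of spout_lip in the frame of wall_top between -0.047 and 0 m and distance between each of ball_1, ball_2, ball_3 and cup_in below 0.06 m), for 0.1 s.
2. all three balls lie in the sunken pan (x of ball_1 in the frame of pan between -0.075 and 0.075 m and y of ball_1 in the frame of pan between -0.075 and 0.075 m and z of ball_1 in the frame of pan between 0 and 0.045 m and x of ball_2 in the frame of pan between -0.075 and 0.075 m and y of ball_2 in the frame of pan between -0.075 and 0.075 m and z of ball_2 in the frame of pan between 0 and 0.045 m and x of ball_3 in the frame of pan between -0.075 and 0.075 m and y of ball_3 in the frame of pan between -0.075 and 0.075 m and z of ball_3 in the frame of pan between 0 and 0.045 m), for 0.2 s.
3. the cup stands upright on the bench, let go (height (world z) of cup between -0.004 and 0.006 m and angle between cup's own z axis and vertical below 0.1 rad and contact force between the arm and cup below 0.1 N), for 0.2 s.
4. a fingertip presses the long key with 6 N or more (contact force between the fingers and long_key above 6 N), for 0.3 s.
At the end, for the whole second after the job is handed in: all three balls at rest in the pan between the walls (centres within 75 mm of the pan's centre along each of its axes and less than 45 mm above it); the cup upright (within 0.1 rad) at rest on the bench; the long key has been pressed with 6 to 25 N for 0.3 s (all of step 2 and height (world z) of cup between -0.004 and 0.006 m and angle between cup's own z axis and vertical below 0.1 rad and linear speed of cup below 0.02 m/s and linear speed of each of ball_1, ball_2, ball_3 below 0.1 m/s); the robot touches nothing.
It fails at once if a ball is tipped out above the walls (ball centre over 20 mm above the wall tops and clear of the cup) ((z of ball_1 in the frame of wall_top above 0.02 m and distance between ball_1 and cup_in above 0.095 m) or (z of ball_2 in the frame of wall_top above 0.02 m and distance between ball_2 and cup_in above 0.095 m) or (z of ball_3 in the frame of wall_top above 0.02 m and distance between ball_3 and cup_in above 0.095 m)).
It fails at once if the cup knocks the scale with more than 8 N (contact force between cup and scale above 8 N).
It fails at once if the long key is pressed with more than 25 N (contact force between anything else and long_key above 25 N).
It fails at once if the square key is pressed (contact force between anything else and square_key above 1 N).
It fails at once if a bystander is moved more than 30 mm (distance of any of long_pinion, black_sleeve, plug_gauge from where it was at the start of the episode above 0.03 m).
It also fails if it takes over 72 s, if anything falls off the work surface, if the arm or the gripper's body presses on something with over 40 N, if the wrist force passes 120 N, or if a joint passes its speed limit or range.

## Working session

There is one attempt and no reset: what is moved stays moved. The work goes in short steps, Python scripts to look and compute and a shell command to move; the robot and the scene stay as the last step left them, time stands still between calls to the robot, and variables do not carry over. Pictures are saved under pics/ and viewed, at most 10 in all, crops included, and the job is handed in when it is done.

```bash
ls; mkdir -p pics; python3 - <<'E'
from workcell import robot
import cv2,numpy as np
print(robot.hold_point_z, robot.get_state())
for n in("top","side"):
    c=robot.capture(n); np.savez(n,**c); cv2.imwrite(f"pics/{n}0.png",c["pixels"][:,:,::-1]); print(n,c["fx"],c["fy"],c["cx"],c["cy"],np.array(c["T"]).round(3).tolist())
E
```

```text
drive.py
pics
workcell.py
0.0187 {'time': 0.0, 'joint_positions': array([-7.69717197e+01,  7.51556808e+00,  8.53321268e+01, -8.51354371e-04,
        8.72611992e+01, -4.89230807e+00]), 'dq': array([ 0.01778469,  0.03432584,  0.11796626,  0.03223364,  0.02771093,
       -0.05705716]), 'effort': array([ 2.26198740e-04, -5.69389236e+01, -5.00556171e+01, -2.00746704e-04,
        1.48290658e-02, -1.51521232e-05]), 'tcp_pos': array([ 0.18451367, -0.57032509,  0.23021235]), 'orientation': array([-1.79891430e+02, -8.43962563e-03,  1.79206219e+01]), 'contact_force': array([-1.10742536,  0.0401129 , -0.35999123]), 'ft_torque': array([ 0.01518166, -0.02716469, -0.03473793]), 'finger_force': 0.0, 'gripper_width': 0.08521547764612085}
top 406.9790936665649 406.9790936665649 322.3928133827578 203.27406527660816 [[0.0, -0.999, 0.048, 0.561], [-1.0, -0.001, -0.003, -0.074], [0.003, -0.048, -0.999, 1.104], [0.0, 0.0, 0.0, 1.0]]
side 468.72779841547015 468.72779841547015 315.01359124045047 203.04955376055827 [[0.999, 0.036, -0.035, 0.675], [0.05, -0.636, 0.77, -1.219], [0.006, -0.771, -0.637, 1.028], [0.0, 0.0, 0.0, 1.0]]
```

View pics/top0.png

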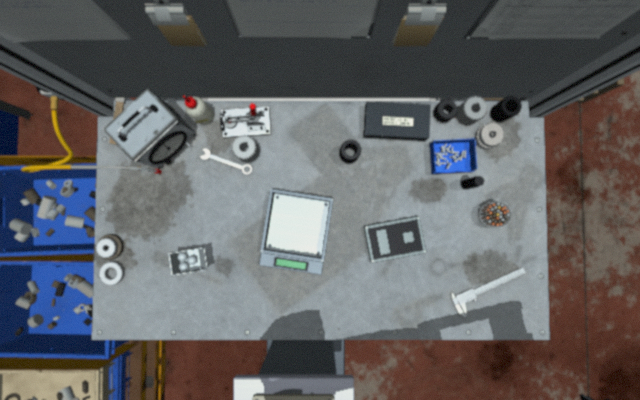

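View pics/side0.png

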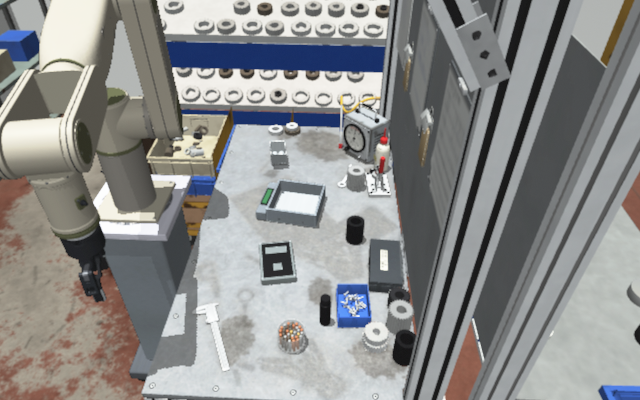

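Top view: the cup is at about (191,259), the scale at (297,230) with its display at (291,265), the key unit at (395,240) and the plug gauge at (472,182). I'll zoom in on these.

```bash
python3 - <<'E'
import cv2,numpy as np
t=np.load("top.npz")["pixels"][:,:,::-1]; s=np.load("side.npz")["pixels"][:,:,::-1]
def z(i,x,y,w,h,k): return cv2.resize(np.ascontiguousarray(i[y:y+h,x:x+w]),None,fx=k,fy=k,interpolation=cv2.INTER_CUBIC)
a=z(t,150,180,200,100,4)
b=np.hstack([z(t,355,205,80,60,5),z(s,255,130,80,60,5)])
cv2.imwrite("pics/z1.png",np.vstack([a[:, :800],b])[:600])
E
```

```text
(no output)
```

View pics/z1.png

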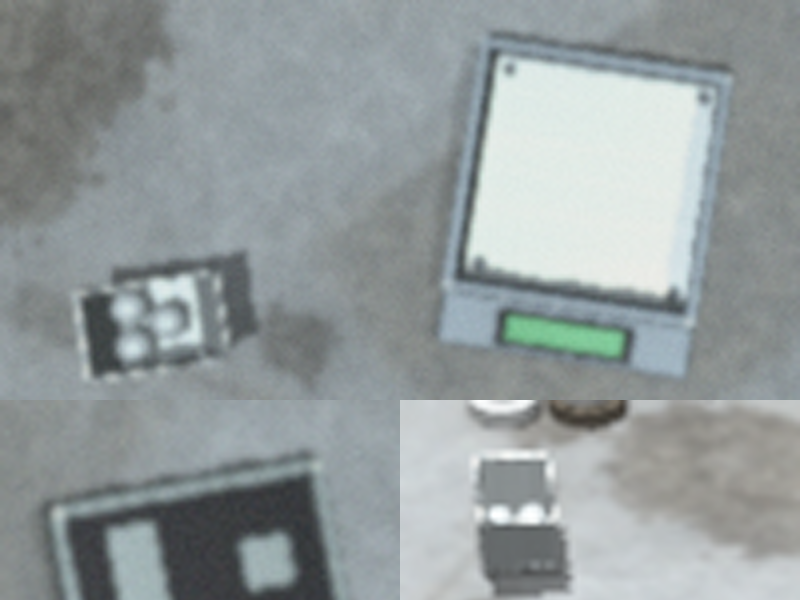

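The cup's long axis runs along world y. From the parallax, the spout seems to point right (-y) towards the scale: the balls sit against the left wall and a sloped strip shows on the right. Next I'll measure with rays and check against the given sizes.

```bash
cat > h.py <<'E'
import numpy as np,cv2
def load(n): return dict(np.load(n+".npz"))
def ray(c,uv,z):
    T=np.array(c["T"]);uv=np.atleast_2d(np.float64(uv))
    d=np.c_[(uv[:,0]-c["cx"])/c["fx"],(uv[:,1]-c["cy"])/c["fy"],np.ones(len(uv))]@T[:3,:3].T
    return T[:3,3]+d*((z-T[2,3])/d[:,2])[:,None]
def proj(c,P):
    T=np.array(c["T"]);p=(np.atleast_2d(P)-T[:3,3])@T[:3,:3]
    return np.c_[p[:,0]/p[:,2]*c["fx"]+c["cx"],p[:,1]/p[:,2]*c["fy"]+c["cy"]]
E
python3 - <<'E'
from h import *
np.set_printoptions(precision=4,suppress=True)
t=load("top");s=load("side")
def rep(n,P):
    print(n,P[:,:2].tolist(),"sides",np.linalg.norm(P-np.roll(P,-1,0),axis=1),"ctr",P.mean(0)[:2])
zc=lambda a,x0,y0,k:(np.array(a)+.5)/k-.5+[x0,y0]
rep("cup rim",ray(t,zc([(72,293),(220,270),(230,345),(85,378)],150,180,4),.065))
rep("scale",ray(t,zc([(487,33),(733,70),(692,325),(443,284)],150,180,4),.055))
g=t["pixels"].astype(int);hsv=cv2.cvtColor(t["pixels"],cv2.COLOR_RGB2HSV)
m=((hsv[...,1]>80)&(abs(hsv[...,0].astype(int)-60)<20)).astype(np.uint8);m[:, :240]=0;m[:,350:]=0;m[:240]=0
ys,xs=np.nonzero(m);print("green",ray(t,[(xs.mean(),ys.mean())],.039))
# white pan
w=(t["pixels"].min(2)>215).astype(np.uint8);w[:, :255]=0;w[:,340:]=0;w[:180]=0;w[280:]=0
r=cv2.minAreaRect(cv2.findContours(w,0,1)[0][0] if 0 else np.argwhere(w)[:,::-1].astype(np.int32));rep("pan",ray(t,cv2.boxPoints(r),.008))
# key unit dark face
roi=(slice(205,270),slice(355,435));d=np.zeros(g.shape[:2],np.uint8);d[roi]=(g[roi].max(2)<75)
cs,h=cv2.findContours(d,cv2.RETR_CCOMP,cv2.CHAIN_APPROX_NONE)
for c,hh in zip(cs,h[0]):
    if cv2.contourArea(c)>30:
        r=cv2.minAreaRect(c);print("hole" if hh[3]>=0 else "outer",r[0],r[1]);rep("  ",ray(t,cv2.boxPoints(r),.030 if hh[3]>=0 else .024))
E
```

```text
cup rim [[0.4839691764805613, 0.31600242446450877], [0.498528454871069, 0.22238595739276254], [0.45119344439923403, 0.21538279719689854], [0.4304235640038755, 0.30679267720930115]] sides [0.0947 0.0479 0.0937 0.0543] ctr [0.466  0.2651]
scale [[0.6504477851969985, 0.055082419375646924], [0.6266025634761314, -0.10380653710626753], [0.4629127545980194, -0.07740793703444618], [0.4890267949322498, 0.08225068672662098]] sides [0.1607 0.1658 0.1618 0.1637] ctr [ 0.5572 -0.011 ]
green [[0.4546 0.006  0.039 ]]
pan [[0.49960500409770503, 0.07100240868894955], [0.635793300036441, 0.05241843584954281], [0.6157278018005651, -0.08843950800826572], [0.4797269849909322, -0.06902731556240076]] sides [0.1375 0.1423 0.1374 0.1414] ctr [ 0.5577 -0.0085]
outer (374.2712707519531, 242.76461791992188) (28.624431610107422, 6.445959568023682)
   [[0.5432743279784809, -0.19899522155423235], [0.5463847575171586, -0.21580908573327595], [0.4721906389503895, -0.2291567011282481], [0.4691037109079005, -0.21239484244876836]] sides [0.0171 0.0754 0.017  0.0754] ctr [ 0.5077 -0.2141]
outer (399.1346435546875, 238.173095703125) (29.417417526245117, 39.419334411621094)
   [[0.5476814108775153, -0.2213533489903847], [0.5681957030251442, -0.3240553585489334], [0.49199503725906374, -0.33852204860225255], [0.4716380204260398, -0.23614354057146672]] sides [0.1047 0.0776 0.1044 0.0775] ctr [ 0.5199 -0.28  ]
hole (408.0135498046875, 236.5810546875) (14.302711486816406, 13.645115852355957)
   [[0.5398013038000111, -0.2815893183084548], [0.5457144681533007, -0.31713092112957464], [0.50866382065397, -0.3229427574026169], [0.5027734708898914, -0.2874569103511525]] sides [0.036  0.0375 0.036  0.0375] ctr [ 0.5242 -0.3023]
```

```bash
python3 - <<'E'
from h import *
t=load("top");s=load("side")
g=t["pixels"].astype(int)
roi=g[205:275,355:435];
m=np.zeros(g.shape[:2],np.uint8);m[205:275,355:435]=roi.max(2)>115
n,l,st,ce=cv2.connectedComponentsWithStats(m)
for i in range(1,n):
    if 60<st[i,4]<600:
        r=cv2.minAreaRect(np.argwhere(l==i)[:,::-1].astype(np.int32));print(st[i],ce[i],r,ray(t,[ce[i]],.03))
def model(o,yaw):
    c,q=np.cos(np.radians(yaw)),np.sin(np.radians(yaw));R=np.array([[c,-q],[q,c]])
    L=[(-29,-29,67),(-29,29,67),(62,29,65),(62,-29,65),(29,29,0),(29,-29,0),(-29,29,0),(-29,-29,0)]
    return np.array([[*(R@np.array(p[:2])/1000+o),p[2]/1000] for p in L])
out=[]
for c,(x,y,w,h) in((t,(155,235,66,50)),(s,(255,130,66,50))):
    row=[]
    for o,yaw in(((.463,.281),-80),((.469,.249),100)):
        k=6;i=cv2.resize(np.ascontiguousarray(c["pixels"][y:y+h,x:x+w,::-1]),None,fx=k,fy=k,interpolation=cv2.INTER_CUBIC)
        for j,p in enumerate(proj(c,model(o,yaw))):
            q=((p-[x,y]+.5)*k-.5).round().astype(int);cv2.circle(i,tuple(map(int,q)),3,[(0,0,255),(255,0,0),(0,200,0)][0 if j<2 else 1 if j<4 else 2],-1)
        row.append(i)
    out.append(np.hstack(row))
cv2.imwrite("pics/ov.png",np.vstack(out))
E
```

```text
[376 229  14  26 258] [382.5503876  241.42248062] ((382.5769348144531, 241.38462829589844), (24.906749725341797, 10.394155502319336), 78.69007110595703) [[ 0.5114981  -0.23512791  0.03      ]]
[403 231  11  12 102] [407.95098039 236.65686275] ((407.923095703125, 236.61538696289062), (10.198039054870605, 9.805807113647461), 78.69007110595703) [[ 0.52402357 -0.30211245  0.03      ]]
```

View pics/ov.png

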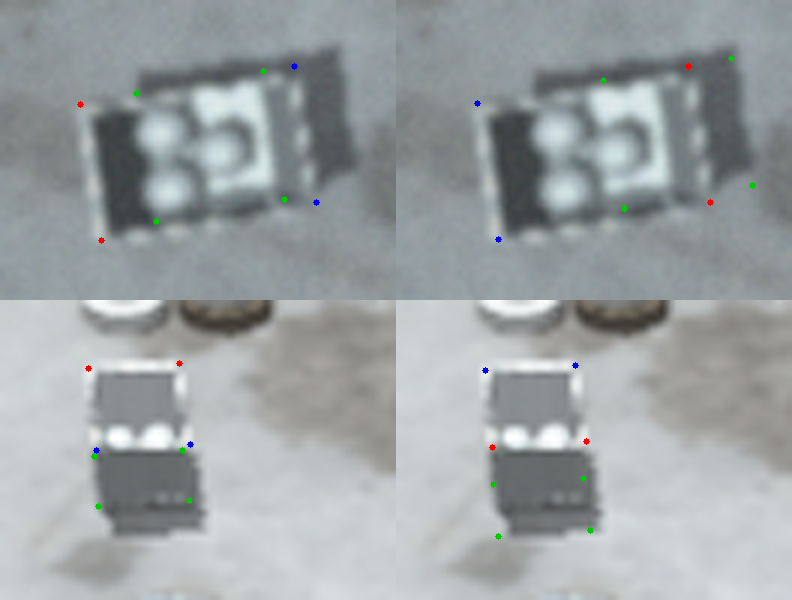

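The overlay confirms the spout points right: the left model fits to about 1 mm, with cup origin near (0.463, 0.281) and yaw about -80.5°. Both keys are measured 68.1 mm apart, as specified. I'll grip with the tool leaning 45° from behind so the gripper body stays clear of the well when pouring. First move: high, over towards the cup.

```bash
cat > go.py <<'E'
# usage: go.py x y z yawx lean : displacement (tool axes) to TCP target; tool x heading yawx, leaned about tool y by lean
import sys,numpy as np
from scipy.spatial.transform import Rotation as Ro
from workcell import robot
s=robot.get_state();R=Ro.from_euler('xyz',s["orientation"],degrees=True)
a=list(map(float,sys.argv[1:]))
W=Ro.from_euler('z',a[3],degrees=True)*Ro.from_euler('x',180,degrees=True)*Ro.from_euler('y',a[4],degrees=True)
p=np.array(a[:3])
print("t",s["time"].__round__(1),"tcp",s["tcp_pos"].round(4),"shift",R.inv().apply(p-s["tcp_pos"]).round(4),"rotvec",(R.inv()*W).as_rotvec(degrees=True).round(2),"| shift after rot",W.inv().apply(p-s["tcp_pos"]).round(4),"q",s["joint_positions"].round(0),"F",s["contact_force"].round(1),s["gripper_width"].__round__(4),s["finger_force"])
E
D="python3 drive.py"
R='[.038,-.016,-.007,0,0,0,.085]'; 
python3 drive.py '[[0.038,-0.016,-0.007,0,0,0,0.085],[0.038,-0.016,-0.007,0,0,0,0.085],[0.038,-0.016,-0.007,0,0,0,0.085],[0.038,-0.016,-0.007,0,0,0,0.085],[0.038,-0.016,-0.007,0,0,0,0.085]]'
python3 drive.py '[[0.038,-0.016,-0.007,0,0,0,0.085],[0.038,-0.016,-0.007,0,0,0,0.085],[0.038,-0.016,-0.007,0,0,0,0.085],[0.038,-0.016,-0.007,0,0,0,0.085],[0.038,-0.016,-0.007,0,0,0,0.085]]'
python3 drive.py '[[0.011,-0.042,0,0,0,0,0.085],[0.011,-0.042,0,0,0,0,0.085],[0.011,-0.042,0,0,0,0,0.085],[0.011,-0.042,0,0,0,0,0.085],[0.011,-0.042,0,0,0,0,0.085]]'
python3 drive.py '[[0.011,-0.042,0,0,0,0,0.085],[0.011,-0.042,0,0,0,0,0.085],[0.011,-0.042,0,0,0,0,0.085],[0.011,-0.042,0,0,0,0,0.085],[0.011,-0.042,0,0,0,0,0.085]]'
python3 drive.py '[[0.011,-0.042,0,0,0,0,0.085],[0.011,-0.042,0,0,0,0,0.085],[0.011,-0.042,0,0,0,0,0.085],[0.011,-0.042,0,0,0,0,0.085],[0.011,-0.042,0,0,0,0,0.085]]'
python3 drive.py '[[0,0,0,0,0,-8.2,0.085],[0,0,0,0,0,-8.2,0.085],[0,0,0,0,0,-8.2,0.085],[0,0,0,0,0,-8.2,0.085],[0,0,0,0,0,-8.2,0.085]]'
python3 drive.py '[[0,0,0,0,0,-8.2,0.085],[0,0,0,0,0,-8.2,0.085],[0,0,0,0,0,-8.2,0.085],[0,0,0,0,0,-8.2,0.085],[0,0,0,0,0,-8.2,0.085]]'
python3 go.py .463 .35 .3 99.5 -45
```

```text
time: 0.6
tcp_pos: [0.3416, -0.4349, 0.2661]
orientation: [-180.0, 0.0, 17.9]
contact_force: [0.0, -0.6, -0.2]
gripper_width: 0.0851
finger_force: 0.0
time: 1.1
tcp_pos: [0.4979, -0.3003, 0.3011]
orientation: [-180.0, 0.0, 17.9]
contact_force: [0.6, -1.2, -0.0]
gripper_width: 0.0853
finger_force: 0.0
time: 1.6
tcp_pos: [0.4841, -0.0832, 0.3008]
orientation: [-180.0, 0.0, 17.9]
contact_force: [0.7, 1.0, 0.3]
gripper_width: 0.0849
finger_force: 0.0
time: 2.1
tcp_pos: [0.4718, 0.1334, 0.301]
orientation: [180.0, 0.0, 17.9]
contact_force: [1.3, 1.0, -0.2]
gripper_width: 0.0849
finger_force: 0.0
time: 2.6
tcp_pos: [0.4595, 0.3502, 0.3008]
orientation: [180.0, 0.0, 17.9]
contact_force: [1.3, -0.2, 0.4]
gripper_width: 0.0849
finger_force: 0.0
time: 3.1
tcp_pos: [0.4598, 0.3484, 0.3006]
orientation: [-180.0, 0.1, 59.3]
contact_force: [-0.6, -0.3, 0.3]
gripper_width: 0.0848
finger_force: 0.0
time: 3.6
tcp_pos: [0.4599, 0.3483, 0.3007]
orientation: [-179.9, 0.0, 100.3]
contact_force: [-0.3, -0.5, -0.3]
gripper_width: 0.0852
finger_force: 0.0
t 3.6 tcp [0.4599 0.3483 0.3007] shift [0.0011 0.0033 0.0007] rotvec [  0.24 -44.98   0.74] | shift after rot [ 0.0013  0.0033 -0.0003] q [32.  3. 83. -0. 94. 22.] F [-0.3 -0.5 -0.3] 0.0852 0.0
```

```bash
python3 drive.py '[[0,0,0,0,-7.5,0.37,0.085],[0,0,0,0,-7.5,0.37,0.085],[0,0,0,0,-7.5,0,0.085],[0,0,0,0,-7.5,0,0.085],[0,0,0,0,-7.5,0,0.085]]'
python3 drive.py '[[0,0,0,0,-7.5,0,0.085],[0,0,0,0,0,0,0.085]]'
python3 go.py .4535 .3377 .0955 99.5 -45; python3 go.py .4652 .268 .0248 99.5 -45
```

```text
time: 4.1
tcp_pos: [0.4601, 0.349, 0.3018]
orientation: [179.8, 37.8, 99.1]
contact_force: [-0.0, -0.3, -0.2]
gripper_width: 0.0851
finger_force: 0.0
time: 4.3
tcp_pos: [0.4581, 0.3494, 0.295]
orientation: [-179.4, 45.5, 99.8]
contact_force: [-0.9, 0.5, -1.4]
gripper_width: 0.0849
finger_force: 0.0
t 4.3 tcp [0.4581 0.3494 0.295 ] shift [ 0.1349 -0.005   0.1474] rotvec [-0.38  0.55  0.23] | shift after rot [ 0.1334 -0.0065  0.1486] q [ 51.  30.  63. -36. 117.  34.] F [-0.9  0.5 -1.4] 0.0849 0.0
t 4.3 tcp [0.4581 0.3494 0.295 ] shift [ 0.1359 -0.0043  0.2473] rotvec [-0.38  0.55  0.23] | shift after rot [ 0.1335 -0.0064  0.2486] q [ 51.  30.  63. -36. 117.  34.] F [-0.9  0.5 -1.4] 0.0849 0.0
```

```bash
python3 drive.py '[[0.027,-0.001,0.03,0,0,0,0.085],[0.027,-0.001,0.03,0,0,0,0.085],[0.027,-0.001,0.03,0,0,0,0.085],[0.027,-0.001,0.03,0,0,0,0.085],[0.027,-0.001,0.028,0,0,0,0.085]]'
python3 drive.py '[[0,0,0,0,0,0,0.085]]'
python3 go.py .4652 .268 .0248 99.5 -45
python3 - <<'E'
from h import *
from workcell import robot
o=[]
for n,(x,y,w,h) in(("top",(130,200,130,100)),("side",(230,90,130,100))):
    c=robot.capture(n);o.append(cv2.resize(np.ascontiguousarray(c["pixels"][y:y+h,x:x+w,::-1]),None,fx=3,fy=3))
cv2.imwrite("pics/pre.png",np.hstack(o))
E
```

```text
time: 4.8
tcp_pos: [0.4573, 0.3385, 0.1005]
orientation: [179.8, 44.7, 98.9]
contact_force: [-0.7, 0.2, -0.4]
gripper_width: 0.0852
finger_force: 0.0
time: 4.9
tcp_pos: [0.4547, 0.3357, 0.0961]
orientation: [-179.5, 45.1, 99.4]
contact_force: [-0.6, -1.4, -0.4]
gripper_width: 0.0851
finger_force: 0.0
t 4.9 tcp [0.4547 0.3357 0.0961] shift [0.0022 0.0001 0.0988] rotvec [-0.54  0.12 -0.05] | shift after rot [ 0.002  -0.0008  0.0988] q [ 51.  38.  73. -32. 101.  45.] F [-0.6 -1.4 -0.4] 0.0851 0.0
```

View pics/pre.png

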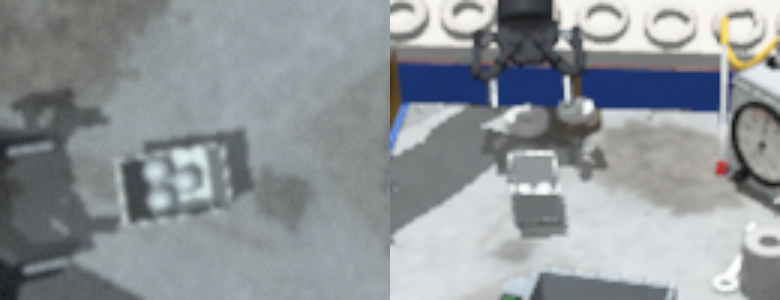

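The gripper straddles the cup's axis: pads at about (30,147) and (35,268) in the crop, cup rear wall centre at (122,190), which lines up along the approach. Going in and closing.

```bash
python3 drive.py '[[0.001,0,0.025,0,0,0,0.085],[0.001,0,0.025,0,0,0,0.085],[0,0,0.025,0,0,0,0.085],[0,0,0.024,0,0,0,0.085],[0,0,0,0,0,0,0.085]]' 60
python3 drive.py '[[0,0,0,0,0,0,0.07],[0,0,0,0,0,0,0.06],[0,0,0,0,0,0,0.05],[0,0,0,0,0,0,0.05],[0,0,0,0,0,0,0.05]]' 60
python3 drive.py '[[0,0,0,0,0,0,0.05],[0,0,0,0,0,0,0.05]]' 60
python3 go.py .4652 .268 .0248 99.5 -45
```

```text
time: 5.5
tcp_pos: [0.4687, 0.2697, 0.0309]
orientation: [179.8, 44.9, 98.9]
contact_force: [-0.4, -0.3, -1.1]
gripper_width: 0.0849
finger_force: 0.0
time: 6.0
tcp_pos: [0.4687, 0.2733, 0.0327]
orientation: [179.6, 44.9, 99.0]
contact_force: [-4.0, 2.4, 7.5]
gripper_width: 0.0578
finger_force: 65.2
time: 6.2
tcp_pos: [0.4687, 0.2733, 0.0327]
orientation: [179.6, 44.9, 98.9]
contact_force: [-4.2, 1.2, 8.2]
gripper_width: 0.0575
finger_force: 65.2
t 6.2 tcp [0.4687 0.2733 0.0327] shift [ 0.0023 -0.0044  0.0089] rotvec [-0.02 -0.12 -0.39] | shift after rot [ 0.0023 -0.0044  0.0089] q [ 47.  37.  82. -34.  92.  46.] F [-4.2  1.2  8.2] 0.0575 65.2114462852478
```

```bash
python3 drive.py '[[-0.005,0,-0.005,0,0,0,0.05],[-0.015,0,-0.015,0,0,0,0.05],[-0.025,0,-0.025,0,0,0,0.05],[-0.025,0,-0.025,0,0,0,0.05],[-0.025,0,-0.025,0,0,0,0.05]]' 60
python3 drive.py '[[-0.015,0,-0.015,0,0,0,0.05],[0,0,0,0,0,0,0.05],[0,0,0,0,0,0,0.05]]' 60
python3 go.py .4652 .268 .0248 99.5 -45
python3 - <<'E'
from h import *
from workcell import robot
for n in("top","side"): np.savez(n+"L",**robot.capture(n))
o=[]
for n,(x,y,w,h) in(("topL",(110,200,130,100)),("sideL",(230,60,130,100))):
    c=load(n);o.append(cv2.resize(np.ascontiguousarray(c["pixels"][y:y+h,x:x+w,::-1]),None,fx=3,fy=3,interpolation=cv2.INTER_CUBIC))
cv2.imwrite("pics/lift.png",np.hstack(o))
E
```

```text
time: 6.7
tcp_pos: [0.4678, 0.2718, 0.1661]
orientation: [179.8, 44.9, 99.1]
contact_force: [0.7, 1.4, -4.5]
gripper_width: 0.0574
finger_force: 64.9
time: 7.0
tcp_pos: [0.4677, 0.2713, 0.1846]
orientation: [179.9, 44.9, 99.1]
contact_force: [0.5, -0.4, -5.4]
gripper_width: 0.0578
finger_force: 65.3
t 7.0 tcp [0.4677 0.2713 0.1846] shift [ 0.1109 -0.0032  0.1151] rotvec [-0.14 -0.06 -0.27] | shift after rot [ 0.111 -0.003  0.115] q [ 47.  25.  80. -35. 103.  38.] F [ 0.5 -0.4 -5.4] 0.0578 65.31568765640259
```

View pics/lift.png

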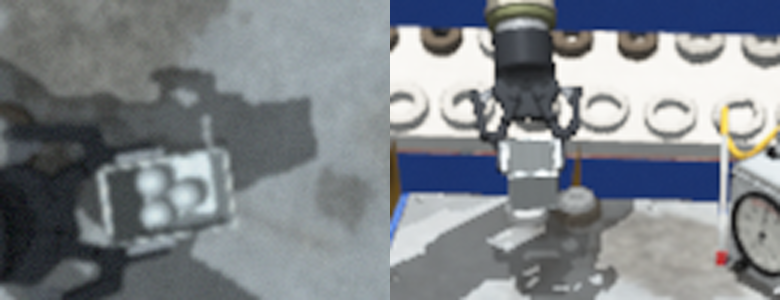

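```bash
python3 - <<'E'
from h import *
from scipy.optimize import least_squares
t=load("topL");s=load("sideL")
a=[110+226.5/3,200+186/3];b=[230+144/3,60+176/3]
print(ray(t,[a],.217),ray(s,[b],.217))
r=least_squares(lambda P:np.r_[proj(t,P)[0]-a,proj(s,P)[0]-b],[.48,.22,.2]);print("lip",r.x.round(4),r.fun.round(1))
a2=[110+103/3,200+207/3];b2=[230+(530-390)/3,60+141/3]
r=least_squares(lambda P:np.r_[proj(t,P)[0]-a2,proj(s,P)[0]-b2],[.48,.22,.2]);print("rear",r.x.round(4),r.fun.round(1))
E
```

```text
[[0.47555415 0.21995978 0.217     ]] [[0.48004943 0.21192395 0.217     ]]
lip [0.476  0.222  0.2113] [-0.  -0.5 -0.8 -0. ]
rear [0.4605 0.3127 0.2078] [-0.1 -0.5 -0.8 -0. ]
```

Cup is held level with all three balls in it. Triangulated rim length is 92 mm (91 expected). Now carrying it above the well.

```bash
python3 go.py .558 0.0 .22 81 -45
```

```text
t 7.1 tcp [0.4669 0.2703 0.183 ] shift [-0.225   0.0466  0.1731] rotvec [12.82  0.1  12.92] | shift after rot [-0.2049  0.1322  0.1525] q [ 47.  26.  80. -35. 103.  38.] F [-0.2  0.  -4.3] 0.0574 65.30903935432434
```

```bash
python3 drive.py '[[-0.012,0.002,0.008,0,0,0,0.05],[-0.026,0.005,0.02,0,0,0,0.05],[-0.032,0.007,0.025,0,0,0,0.05],[-0.032,0.007,0.025,0,0,0,0.05],[-0.032,0.007,0.025,0,0,0,0.05]]'
python3 drive.py '[[-0.032,0.007,0.025,0,0,0,0.05],[-0.028,0.006,0.022,0,0,0,0.05],[-0.021,0.004,0.015,0,0,0,0.05],[-0.010,0.002,0.008,0,0,0,0.05],[0,0,0,0,0,0,0.05]]'
python3 drive.py '[[0,0,0,2.6,0,2.6,0.05],[0,0,0,2.6,0,2.6,0.05],[0,0,0,2.6,0,2.6,0.05],[0,0,0,2.6,0,2.6,0.05],[0,0,0,2.5,0,2.5,0.05]]'
python3 drive.py '[[0,0,0,0,4,0,0.05],[0,0,0,0,5,0,0.05],[0,0,0,0,5,0,0.05],[0,0,0,0,5,0,0.05],[0,0,0,0,5,0,0.05]]'
python3 go.py .558 0.0 .20 81 12
```

```text
time: 7.6
tcp_pos: [0.5218, 0.1074, 0.206]
orientation: [-179.9, 45.1, 99.3]
contact_force: [0.7, -0.1, -3.5]
gripper_width: 0.0574
finger_force: 65.2
time: 8.1
tcp_pos: [0.5585, -0.0015, 0.2214]
orientation: [180.0, 45.0, 99.0]
contact_force: [0.5, 0.6, -4.5]
gripper_width: 0.0572
finger_force: 65.1
time: 8.6
tcp_pos: [0.5586, 0.0018, 0.221]
orientation: [-180.0, 45.0, 80.9]
contact_force: [0.9, -0.5, -4.3]
gripper_width: 0.0572
finger_force: 65.6
time: 9.1
tcp_pos: [0.5587, 0.002, 0.2215]
orientation: [180.0, 20.8, 81.0]
contact_force: [-0.1, -0.4, -4.9]
gripper_width: 0.0573
finger_force: 65.7
t 9.1 tcp [0.5587 0.002  0.2215] shift [ 0.0057 -0.0004  0.0208] rotvec [2.00e-02 3.28e+01 4.00e-02] | shift after rot [-0.0065 -0.0003  0.0206] q [  8.   7.  89. -20.  90.  18.] F [-0.1 -0.4 -4.9] 0.0573 65.65077424049377
```

```bash
python3 drive.py '[[0,0,0,0,4,0,0.05],[0,0,0,0,4,0,0.05],[0,0,0,0,4,0,0.05],[0,0,0,0,3,0,0.05],[0,0,0,0,3,0,0.05]]'
python3 drive.py '[[0,0,0,0,3,0,0.05],[0,0,0,0,3,0,0.05],[0,0,0,0,3,0,0.05],[0,0,0,0,2,0,0.05],[0,0,0,0,2,0,0.05]]'
python3 drive.py '[[0,0,0,0,0.5,0,0.05],[0,0,0,0,0,0,0.05]]'
python3 go.py .558 0.0 .20 81 12
python3 - <<'E'
from h import *
from workcell import robot
for n in("top","side"): np.savez(n+"P",**robot.capture(n))
o=[]
for n,(x,y,w,h) in(("topP",(235,170,130,100)),("sideP",(230,110,130,100))):
    c=load(n);o.append(cv2.resize(np.ascontiguousarray(c["pixels"][y:y+h,x:x+w,::-1]),None,fx=3,fy=3,interpolation=cv2.INTER_CUBIC))
cv2.imwrite("pics/pour.png",np.hstack(o))
E
```

```text
time: 9.6
tcp_pos: [0.5583, 0.0014, 0.2213]
orientation: [-180.0, 2.9, 81.0]
contact_force: [0.1, 0.6, -4.4]
gripper_width: 0.0572
finger_force: 65.7
time: 10.1
tcp_pos: [0.5581, 0.0013, 0.2209]
orientation: [-179.9, -10.1, 81.0]
contact_force: [0.3, 0.6, -5.7]
gripper_width: 0.0574
finger_force: 65.6
time: 10.3
tcp_pos: [0.5584, 0.0009, 0.2212]
orientation: [-180.0, -10.5, 81.0]
contact_force: [0.0, 0.2, -4.1]
gripper_width: 0.0572
finger_force: 65.6
t 10.3 tcp [0.5584 0.0009 0.2212] shift [-0.0047 -0.0003  0.0207] rotvec [-0.03  1.52 -0.04] | shift after rot [-0.0053 -0.0003  0.0205] q [-12.   1.  94.  10.  86.  -4.] F [ 0.   0.2 -4.1] 0.0572 65.62734246253967
```

View pics/pour.png

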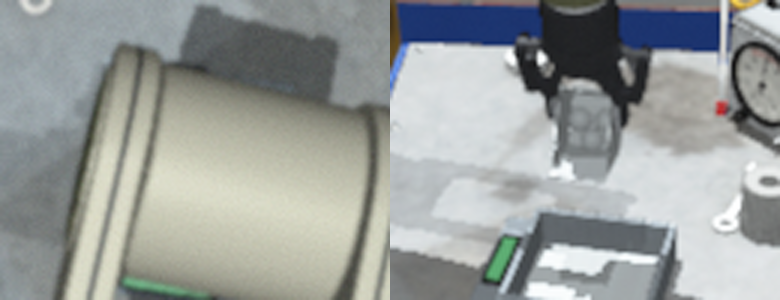

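```bash
python3 - <<'E'
from h import *
s=load("sideP")
h=np.array([-.156,-.988,0]);y=np.array([.988,-.156,0])
L=np.array([.550,-.0515,.197])
for P in(L,L+.029*y,L-.029*y): print(((proj(s,P)[0]-[230,110])*3+[390,0]).round(0))
print(ray(s,[[230+188/3,110+174/3]],.197))
# scale corners at wall top predicted (crop px)
C=np.array([.557,-.0105,.055]);xs=-np.array([-.988,.156,0]);ys=-h
for a,b in((1,1),(1,-1),(-1,-1),(-1,1)): print(a,b,((proj(s,C+.083*a*xs+.083*b*ys)[0]-[230,110])*3+[390,0]).round(0))
E
```

```text
[575. 174.]
[602. 178.]
[547. 171.]
[[ 0.55339319 -0.05114778  0.197     ]]
1 1 [676. 223.]
1 -1 [646. 317.]
-1 -1 [494. 295.]
-1 1 [535. 205.]
```

Side view: balls are visible inside the tilted cup. The lip is at about (578,174), against a predicted (575,174), and the scale's back corners match too. Descending into the well.

```bash
python3 drive.py '[[-0.0018,0,0.01,0,0,0,0.05],[-0.0036,0,0.02,0,0,0,0.05],[-0.0045,0,0.025,0,0,0,0.05],[-0.0045,0,0.025,0,0,0,0.05],[-0.0036,0,0.02,0,0,0,0.05]]'
python3 drive.py '[[-0.0027,0,0.015,0,0,0,0.05],[-0.0027,0,0.015,0,0,0,0.05],[-0.0018,0,0.01,0,0,0,0.05],[-0.0018,0,0.01,0,0,0,0.05],[-0.0013,0,0.007,0,0,0,0.05]]'
python3 drive.py '[[0,0,0,0,0,0,0.05],[0,0,0,0,0,0,0.05]]'
python3 go.py .558 0.0 .058 81 40
python3 - <<'E'
from h import *
from workcell import robot
c=robot.capture("side");np.savez("sideQ",**c);x,y,w,h=230,110,130,100
cv2.imwrite("pics/dip.png",cv2.resize(np.ascontiguousarray(c["pixels"][y:y+h,x:x+w,::-1]),None,fx=4,fy=4,interpolation=cv2.INTER_CUBIC))
E
```

```text
time: 10.9
tcp_pos: [0.5583, 0.0017, 0.118]
orientation: [-180.0, -10.5, 81.0]
contact_force: [0.1, -0.5, -4.4]
gripper_width: 0.0572
finger_force: 65.7
time: 11.4
tcp_pos: [0.5596, 0.0014, 0.0621]
orientation: [179.9, -10.5, 81.0]
contact_force: [0.2, -0.1, -4.8]
gripper_width: 0.0573
finger_force: 65.7
time: 11.6
tcp_pos: [0.5598, 0.0014, 0.063]
orientation: [179.9, -10.5, 81.0]
contact_force: [0.5, -0.0, -4.7]
gripper_width: 0.0573
finger_force: 65.6
t 11.6 tcp [0.5598 0.0014 0.063 ] shift [-0.0025 -0.0015  0.0046] rotvec [ 0.13 29.47 -0.  ] | shift after rot [-0.0045 -0.0015  0.0028] q [-12.   9. 103.  11.  69.  -7.] F [ 0.5 -0.  -4.7] 0.0573 65.64785242080688
```

View pics/dip.png

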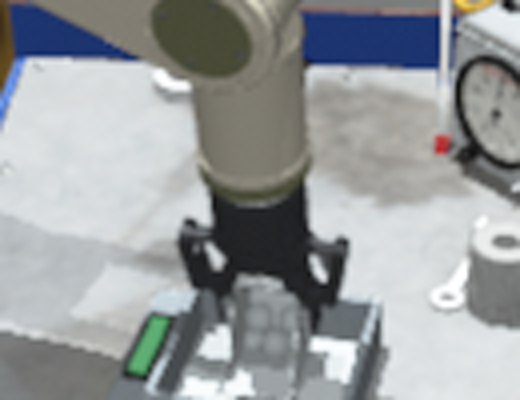

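Lip is about 16 mm below the wall tops with no contact force, and the balls are still in the cup. Tipping about the lip now.

```bash
python3 drive.py '[[-0.0007,0,-0.0027,0,3,0,0.05],[-0.0007,0,-0.0027,0,3,0,0.05],[-0.0007,0,-0.0027,0,3,0,0.05],[-0.0005,0,-0.0018,0,2,0,0.05],[-0.0005,0,-0.0018,0,2,0,0.05]]'
python3 drive.py '[[-0.0005,0,-0.0018,0,2,0,0.05],[-0.0005,0,-0.0018,0,2,0,0.05],[-0.0005,0,-0.0018,0,2,0,0.05],[-0.0005,0,-0.0018,0,2,0,0.05],[-0.0005,0,-0.0018,0,2,0,0.05]]'
python3 drive.py '[[-0.0007,0,-0.0027,0,3,0,0.05],[-0.0007,0,-0.0027,0,3,0,0.05],[-0.0007,0,-0.0027,0,3,0,0.05],[-0.0005,0,-0.0018,0,2,0,0.05],[0,0,0,0,0,0,0.05]]'
python3 drive.py '[[0,0,0,0,0,0,0.05],[0,0,0,0,0,0,0.05],[0,0,0,0,0,0,0.05],[0,0,0,0,0,0,0.05],[0,0,0,0,0,0,0.05]]'
python3 go.py .558 0.0 .058 81 12
python3 - <<'E'
from h import *
from workcell import robot
c=robot.capture("side");np.savez("sideR",**c);x,y,w,h=230,110,130,100
cv2.imwrite("pics/poured.png",cv2.resize(np.ascontiguousarray(c["pixels"][y:y+h,x:x+w,::-1]),None,fx=4,fy=4,interpolation=cv2.INTER_CUBIC))
E
```

```text
time: 12.15
tcp_pos: [0.5593, -0.0053, 0.0742]
orientation: [179.8, -23.6, 81.0]
contact_force: [0.2, -1.0, -4.2]
gripper_width: 0.0574
finger_force: 65.5
time: 12.65
tcp_pos: [0.5578, -0.0112, 0.0804]
orientation: [179.8, -33.6, 81.0]
contact_force: [-0.8, 0.6, -3.9]
gripper_width: 0.0574
finger_force: 67.6
time: 13.15
tcp_pos: [0.556, -0.0198, 0.0855]
orientation: [180.0, -44.6, 80.9]
contact_force: [-0.1, -0.3, -2.9]
gripper_width: 0.0573
finger_force: 67.9
time: 13.65
tcp_pos: [0.5563, -0.0186, 0.0863]
orientation: [179.8, -44.5, 81.1]
contact_force: [0.4, -0.6, -2.3]
gripper_width: 0.0572
finger_force: 67.9
t 13.7 tcp [ 0.5563 -0.0186  0.0863] shift [-0.0065 -0.0013  0.0333] rotvec [ 1.100e-01 -3.251e+01  3.000e-02] | shift after rot [ 0.0124 -0.0012  0.0316] q [-33.  20.  99.  40.  85. -36.] F [ 0.4 -0.6 -2.3] 0.0572 67.8647232055664
```

View pics/poured.png

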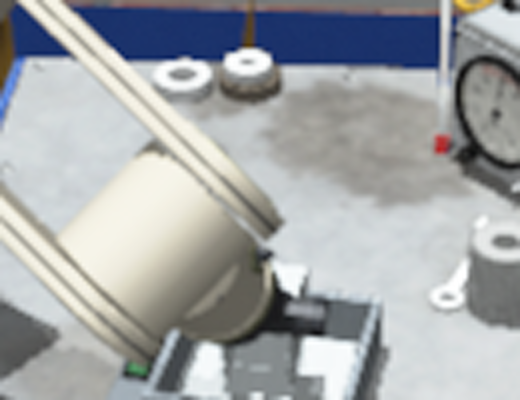

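The wrist load fell from about 4.4 N to about 2.3 N, which is the cup alone, so the balls are out. Lifting straight up, then un-tilting.

```bash
python3 drive.py '[[0.007,0,-0.007,0,0,0,0.05],[0.014,0,-0.014,0,0,0,0.05],[0.021,0,-0.021,0,0,0,0.05],[0.028,0,-0.028,0,0,0,0.05],[0.028,0,-0.028,0,0,0,0.05]]'
python3 drive.py '[[0.007,0,-0.007,0,-5,0,0.05],[0,0,0,0,-8,0,0.05],[0,0,0,0,-8,0,0.05],[0,0,0,0,-8,0,0.05],[0,0,0,0,-8,0,0.05]]'
python3 drive.py '[[0,0,0,0,-8,0,0.05],[0,0,0,0,-8,0,0.05],[0,0,0,0,-8,0,0.05],[0,0,0,0,-8,0,0.05],[0,0,0,0,-8,0,0.05]]'
python3 go.py .42 .27 .20 99.5 -45
```

```text
time: 14.2
tcp_pos: [0.5557, -0.0174, 0.2265]
orientation: [179.9, -44.5, 81.0]
contact_force: [-0.1, -0.6, -1.7]
gripper_width: 0.0572
finger_force: 67.9
time: 14.7
tcp_pos: [0.5566, -0.018, 0.2371]
orientation: [179.7, -7.2, 80.9]
contact_force: [-0.1, 1.2, -4.2]
gripper_width: 0.0572
finger_force: 67.8
time: 15.2
tcp_pos: [0.5566, -0.0167, 0.2367]
orientation: [179.6, 32.7, 80.7]
contact_force: [-0.6, -0.3, -4.1]
gripper_width: 0.0574
finger_force: 67.8
t 15.2 tcp [ 0.5566 -0.0167  0.2367] shift [ 0.2394 -0.1803 -0.1111] rotvec [-11.43 -12.17 -14.69] | shift after rot [ 0.2418 -0.0874 -0.1899] q [ 12.  11.  87. -30.  94.  22.] F [-0.6 -0.3 -4.1] 0.0574 67.82189011573792
```

```bash
python3 drive.py '[[0,0,0,0,-6,0,0.05],[0,0,0,0,-6.2,0,0.05],[0,0,0,0,0,0,0.05]]'
python3 go.py .468 .271 .20 81 -45
```

```text
time: 15.5
tcp_pos: [0.5547, -0.0156, 0.2317]
orientation: [-179.7, 44.8, 81.3]
contact_force: [0.3, 0.8, -4.2]
gripper_width: 0.0574
finger_force: 68.0
t 15.5 tcp [ 0.5547 -0.0156  0.2317] shift [ 0.214  -0.1301 -0.1673] rotvec [-0.11 -0.17  0.21] | shift after rot [ 0.213  -0.1305 -0.1682] q [ 17.  18.  85. -40.  99.  27.] F [ 0.3  0.8 -4.2] 0.0574 67.97346711158752
```

```bash
python3 drive.py '[[0.01,-0.006,-0.008,0,0,0,0.05],[0.022,-0.013,-0.017,0,0,0,0.05],[0.03,-0.018,-0.023,0,0,0,0.05],[0.03,-0.018,-0.023,0,0,0,0.05],[0.03,-0.018,-0.023,0,0,0,0.05]]'
python3 drive.py '[[0.03,-0.018,-0.023,0,0,0,0.05],[0.03,-0.018,-0.023,0,0,0,0.05],[0.022,-0.015,-0.018,0,0,0,0.05],[0.01,-0.006,-0.008,0,0,0,0.05],[0,0,0,0,0,0,0.05]]'
python3 go.py .468 .271 .20 81 -45
python3 - <<'E'
from h import *
from workcell import robot
o=[]
for n,(x,y,w,h) in(("top",(120,170,230,120)),("side",(230,60,130,100))):
    c=robot.capture(n);np.savez(n+"S",**c);o.append(cv2.resize(np.ascontiguousarray(c["pixels"][y:y+h,x:x+w,::-1]),(w*3,h*3) if n=="top" else (390,300),interpolation=cv2.INTER_CUBIC))
H=np.zeros((600,800,3),np.uint8);H[:300,:690]=o[0][:300];H[300:,:390]=o[1]
cv2.imwrite("pics/after.png",H)
E
```

```text
time: 16.0
tcp_pos: [0.5078, 0.1465, 0.2171]
orientation: [179.7, 44.4, 80.6]
contact_force: [0.6, -0.2, -3.5]
gripper_width: 0.0572
finger_force: 67.8
time: 16.5
tcp_pos: [0.4699, 0.2703, 0.2029]
orientation: [179.8, 44.4, 80.9]
contact_force: [0.6, -1.6, -2.5]
gripper_width: 0.057
finger_force: 67.9
t 16.5 tcp [0.4699 0.2703 0.2029] shift [ 0.0023 -0.002   0.0018] rotvec [ 0.09 -0.55 -0.06] | shift after rot [ 0.0023 -0.002   0.0018] q [ 42.  32.  69. -29. 113.  47.] F [ 0.6 -1.6 -2.5] 0.057 67.85070419311523
```

View pics/after.png

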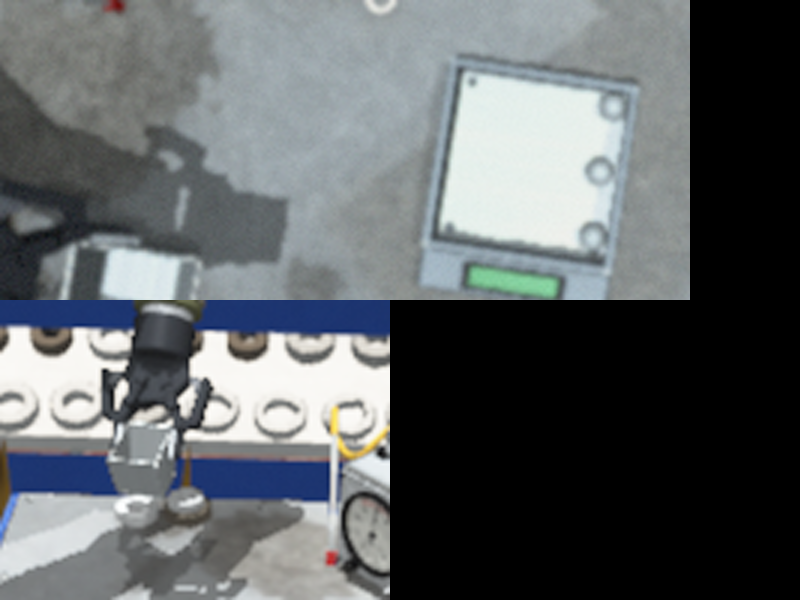

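All three balls lie in the pan along its far wall, at about (612,107), (599,171) and (593,237) in the crop, and the cup is empty. Setting the cup down where it was.

```bash
python3 drive.py '[[0.012,0,0.012,0,-0.5,0,0.05],[0.024,0,0.024,0,0,0,0.05],[0.026,0,0.026,0,0,0,0.05],[0.022,0,0.022,0,0,0,0.05],[0.012,0,0.012,0,0,0,0.05]]'
python3 drive.py '[[0.006,0,0.006,0,0,0,0.05],[0.004,0,0.004,0,0,0,0.05],[0,0,0,0,0,0,0.05]]'
python3 go.py .468 .271 .0327 81 -44.9
python3 drive.py '[[0.002,0,0.002,0,0,0,0.05],[0,0,0,0,0,0,0.05]]'
python3 go.py .468 .271 .0327 81 -44.9
```

```text
time: 17.1
tcp_pos: [0.4689, 0.2656, 0.0622]
orientation: [-179.8, 45.4, 81.0]
contact_force: [-0.2, -0.3, -2.5]
gripper_width: 0.0575
finger_force: 67.8
time: 17.4
tcp_pos: [0.4707, 0.2681, 0.0525]
orientation: [179.8, 45.1, 80.8]
contact_force: [0.5, -0.7, -3.5]
gripper_width: 0.0576
finger_force: 67.8
t 17.4 tcp [0.4707 0.2681 0.0525] shift [ 0.0157 -0.0032  0.0122] rotvec [ 0.03  0.24 -0.14] | shift after rot [ 0.0157 -0.0031  0.0123] q [ 42.  42.  72. -27. 102.  54.] F [ 0.5 -0.7 -3.5] 0.0576 67.84425973892212
time: 17.6
tcp_pos: [0.4709, 0.2685, 0.0501]
orientation: [179.8, 45.1, 80.8]
contact_force: [-0.4, 0.7, -2.4]
gripper_width: 0.0574
finger_force: 67.8
t 17.6 tcp [0.4709 0.2685 0.0501] shift [ 0.0137 -0.0033  0.0109] rotvec [ 0.08  0.18 -0.15] | shift after rot [ 0.0137 -0.0032  0.0109] q [ 42.  43.  72. -27. 102.  54.] F [-0.4  0.7 -2.4] 0.0574 67.84563660621643
```

```bash
python3 drive.py '[[0.003,0,0.003,0,0,0,0.05],[0.002,0,0.002,0,0,0,0.05],[0,0,0,0,0,0,0.05]]'
python3 drive.py '[[0.0015,0,0.0015,0,0,0,0.05],[0,0,0,0,0,0,0.05]]'
python3 drive.py '[[0.0015,0,0.0015,0,0,0,0.05],[0,0,0,0,0,0,0.05]]'
```

```text
time: 17.9
tcp_pos: [0.47, 0.2678, 0.0417]
orientation: [179.9, 45.2, 80.9]
contact_force: [-0.4, -0.1, -2.5]
gripper_width: 0.0573
finger_force: 67.8
time: 18.1
tcp_pos: [0.4702, 0.2679, 0.0398]
orientation: [179.9, 45.2, 80.9]
contact_force: [-0.2, -0.3, -2.9]
gripper_width: 0.0578
finger_force: 67.8
time: 18.3
tcp_pos: [0.4702, 0.2679, 0.0376]
orientation: [179.9, 45.2, 80.9]
contact_force: [-0.2, -0.3, -3.1]
gripper_width: 0.0574
finger_force: 67.8
```

```bash
python3 drive.py '[[0.001,0,0.001,0,0,0,0.05],[0,0,0,0,0,0,0.05]]'
python3 drive.py '[[0.001,0,0.001,0,0,0,0.05],[0,0,0,0,0,0,0.05]]'
python3 drive.py '[[0.001,0,0.001,0,0,0,0.05],[0,0,0,0,0,0,0.05]]'
```

```text
time: 18.5
tcp_pos: [0.4703, 0.2679, 0.0363]
orientation: [179.9, 45.2, 80.9]
contact_force: [0.2, -0.8, -3.0]
gripper_width: 0.0573
finger_force: 67.8
time: 18.7
tcp_pos: [0.4702, 0.2679, 0.0349]
orientation: [179.9, 45.2, 80.9]
contact_force: [-0.6, -0.5, -1.4]
gripper_width: 0.0578
finger_force: 67.8
time: 18.9
tcp_pos: [0.4703, 0.2679, 0.0335]
orientation: [179.9, 45.2, 80.9]
contact_force: [-0.2, 0.5, -2.7]
gripper_width: 0.0576
finger_force: 67.8
```

```bash
python3 drive.py '[[0.001,0,0.001,0,0,0,0.05],[0,0,0,0,0,0,0.05]]'
python3 drive.py '[[0.0007,0,0.0007,0,0,0,0.05],[0,0,0,0,0,0,0.05]]'
```

```text
time: 19.1
tcp_pos: [0.4704, 0.268, 0.0329]
orientation: [179.8, 45.2, 80.8]
contact_force: [-1.3, -0.8, 2.9]
gripper_width: 0.0575
finger_force: 68.2
time: 19.3
tcp_pos: [0.4704, 0.268, 0.0329]
orientation: [179.8, 45.2, 80.8]
contact_force: [-3.9, -0.3, 9.4]
gripper_width: 0.0573
finger_force: 68.9
```

Bench contact at the same height as the grasp. Releasing and backing out.

```bash
python3 drive.py '[[0,0,0,0,0,0,0.065],[0,0,0,0,0,0,0.075],[0,0,0,0,0,0,0.085],[0,0,0,0,0,0,0.085],[0,0,0,0,0,0,0.085]]' 30
python3 drive.py '[[0,0,-0.01,0,0,0,0.085],[0,0,-0.02,0,0,0,0.085],[0,0,-0.03,0,0,0,0.085],[0,0,-0.03,0,0,0,0.085],[0,0,-0.03,0,0,0,0.085]]'
python3 drive.py '[[0,0,-0.03,0,0,0,0.085],[0,0,-0.03,0,0,0,0.085],[-0.02,0,-0.02,0,0,0,0.085],[-0.03,0,-0.03,0,0,0,0.085],[-0.03,0,-0.03,0,0,0,0.0]]'
python3 - <<'E'
from h import *
from workcell import robot
t=robot.capture("top");np.savez("topT",**t)
g=t["pixels"].astype(int)
# changed pixels vs lift-free initial picture around the cup
d=abs(g-load("top")["pixels"].astype(int)).sum(2)
h=cv2.cvtColor(t["pixels"],cv2.COLOR_RGB2GRAY)[235:290,150:225]
m=np.zeros(g.shape[:2],np.uint8);m[235:290,150:225]=h>205
n,l,st,ce=cv2.connectedComponentsWithStats(m)
for i in range(1,n):
    if st[i,4]>40: print(st[i],ce[i],ray(t,[ce[i]],.004))
E
python3 go.py .5115 -.2351 .15 81 0
```

```text
time: 19.8
tcp_pos: [0.4703, 0.2679, 0.0311]
orientation: [179.9, 45.2, 80.9]
contact_force: [0.1, 0.3, 0.3]
gripper_width: 0.0853
finger_force: 0.0
time: 20.3
tcp_pos: [0.4836, 0.3532, 0.1174]
orientation: [179.9, 45.1, 80.8]
contact_force: [0.0, 0.0, -0.9]
gripper_width: 0.0851
finger_force: 0.0
time: 20.8
tcp_pos: [0.4895, 0.3947, 0.2724]
orientation: [180.0, 45.2, 80.9]
contact_force: [0.1, 1.0, 0.6]
gripper_width: 0.0727
finger_force: 0.0
[182 248  20  16 257] [191.50583658 255.52918288] [[0.47237733 0.27467239 0.004     ]]
t 20.9 tcp [0.4906 0.3957 0.2818] shift [-0.3468  0.1193  0.5303] rotvec [ 0.38 44.72 -0.26] | shift after rot [-0.6198  0.1193  0.1318] q [ 47.  49.  36. -31. 130.  44.] F [0.8 0.1 7.2] 0.0653 0.0
```

The cup's bright floor is visible at (0.472, 0.275), where expected, so it is standing upright. Closing the fingers and heading to the long key.

```bash
python3 drive.py '[[0,0,0,0,8,0,0],[0,0,0,0,8,0,0],[0,0,0,0,8,0,0],[0,0,0,0,8,0,0],[0,0,0,0,8,0,0]]'
python3 drive.py '[[-0.02,0.004,0.003,0,4.7,0,0],[-0.04,0.008,0.003,0,0,0,0],[-0.04,0.008,0.003,0,0,0,0],[-0.04,0.008,0.003,0,0,0,0],[-0.04,0.008,0.003,0,0,0,0]]'
python3 drive.py '[[-0.04,0.008,0,0,0,0,0],[-0.04,0.008,0,0,0,0,0],[-0.04,0.008,0,0,0,0,0],[-0.04,0.008,0,0,0,0,0],[-0.04,0.008,0,0,0,0,0]]'
python3 drive.py '[[-0.04,0.008,0,0,0,0,0],[-0.04,0.008,0,0,0,0,0],[-0.04,0.008,0,0,0,0,0],[-0.04,0.008,0,0,0,0,0],[-0.03,0.006,0,0,0,0,0]]'
python3 drive.py '[[0,0,0,0,0,-6.5,0],[0,0,0,0,0,-6.5,0],[0,0,0,0,0,-6.6,0],[0,0,0,0,0,0,0]]'
python3 go.py .5115 -.2351 .06 100.6 0
```

```text
time: 21.35
tcp_pos: [0.4903, 0.3953, 0.2735]
orientation: [179.8, 4.7, 80.9]
contact_force: [0.6, -0.1, 0.4]
gripper_width: -0.0001
finger_force: 0.0
time: 21.85
tcp_pos: [0.4971, 0.2094, 0.2602]
orientation: [179.9, 0.4, 81.0]
contact_force: [-0.4, -0.4, -0.5]
gripper_width: -0.0001
finger_force: 0.0
time: 22.35
tcp_pos: [0.5053, 0.0055, 0.2621]
orientation: [179.8, 0.5, 81.0]
contact_force: [1.6, -0.3, 0.0]
gripper_width: 0.0002
finger_force: 0.0
time: 22.85
tcp_pos: [0.5129, -0.189, 0.2636]
orientation: [179.9, 0.5, 80.9]
contact_force: [-0.6, -1.1, -0.6]
gripper_width: 0.0001
finger_force: 0.0
time: 23.25
tcp_pos: [0.5131, -0.1867, 0.2634]
orientation: [-180.0, 0.5, 100.7]
contact_force: [-0.6, -0.6, 0.5]
gripper_width: -0.0002
finger_force: 0.0
t 23.2 tcp [ 0.5131 -0.1867  0.2634] shift [-0.0455 -0.0104  0.2038] rotvec [-0.05  0.49  0.05] | shift after rot [-0.0473 -0.0105  0.2034] q [-25.  -2.  91.  -0.  90. -36.] F [-0.6 -0.6  0.5] -0.0002 0.0
```

```bash
python3 drive.py '[[-0.024,-0.005,0.02,0,0.5,0,0],[-0.0235,-0.0055,0.04,0,0,0,0],[0,0,0.05,0,0,0,0],[0,0,0.05,0,0,0,0],[0,0,0.03,0,0,0,0]]'
python3 drive.py '[[0,0,0.014,0,0,0,0],[0,0,0,0,0,0,0]]'
python3 go.py .5115 -.2351 .034 100.6 0
```

```text
time: 23.75
tcp_pos: [0.509, -0.2343, 0.069]
orientation: [-179.7, -0.2, 100.3]
contact_force: [0.1, 0.9, 0.0]
gripper_width: 0.0001
finger_force: 0.0
time: 23.95
tcp_pos: [0.5099, -0.2346, 0.0573]
orientation: [-179.8, -0.2, 100.5]
contact_force: [-0.3, 0.3, 0.5]
gripper_width: 0.0002
finger_force: 0.0
t 23.9 tcp [ 0.5099 -0.2346  0.0573] shift [-0.0009  0.0015  0.0233] rotvec [-0.23 -0.16 -0.15] | shift after rot [-0.0008  0.0014  0.0233] q [-30.  11. 101.  -0.  69. -40.] F [-0.3  0.3  0.5] 0.0002 0.0
```

```bash
python3 drive.py '[[-0.001,0.0015,0.012,0,0,0,0],[0,0,0.008,0,0,0,0],[0,0,0.002,0,0,0,0],[0,0,0,0,0,0,0]]'
python3 drive.py '[[0,0,0.0015,0,0,0,0],[0,0,0.001,0,0,0,0],[0,0,0,0,0,0,0]]'
```

```text
time: 24.35
tcp_pos: [0.5129, -0.2362, 0.0373]
orientation: [-179.9, -0.0, 100.5]
contact_force: [-0.2, 0.1, -0.2]
gripper_width: -0.0
finger_force: 0.0
time: 24.65
tcp_pos: [0.5128, -0.2362, 0.0347]
orientation: [-179.9, -0.0, 100.5]
contact_force: [0.4, 0.9, 0.9]
gripper_width: 0.0002
finger_force: 0.0
```

```bash
python3 drive.py '[[0,0,0.001,0,0,0,0],[0,0,0.001,0,0,0,0],[0,0,0,0,0,0,0]]'
python3 drive.py '[[0,0,0.001,0,0,0,0],[0,0,0,0,0,0,0]]'
python3 drive.py '[[0,0,0.0007,0,0,0,0],[0,0,0,0,0,0,0]]'
```

```text
time: 24.95
tcp_pos: [0.5126, -0.2361, 0.0323]
orientation: [-179.9, -0.0, 100.5]
contact_force: [-0.5, 0.0, -0.6]
gripper_width: 0.0003
finger_force: 0.0
time: 25.15
tcp_pos: [0.5126, -0.2361, 0.0314]
orientation: [-179.9, -0.0, 100.5]
contact_force: [0.3, -0.3, 1.1]
gripper_width: 0.0002
finger_force: 0.0
time: 25.35
tcp_pos: [0.5126, -0.2361, 0.0307]
orientation: [-179.9, -0.0, 100.5]
contact_force: [0.4, 0.1, 0.1]
gripper_width: -0.0
finger_force: 0.0
```

```bash
python3 drive.py '[[0,0,0.0007,0,0,0,0],[0,0,0,0,0,0,0]]'
python3 drive.py '[[0,0,0.0005,0,0,0,0],[0,0,0,0,0,0,0]]'
```

```text
time: 25.55
tcp_pos: [0.5128, -0.2362, 0.0302]
orientation: [-179.9, -0.0, 100.5]
contact_force: [-0.1, -0.0, 0.1]
gripper_width: 0.0002
finger_force: 0.4
time: 25.75
tcp_pos: [0.5128, -0.2362, 0.0299]
orientation: [-179.9, -0.0, 100.5]
contact_force: [-0.9, 1.3, 2.7]
gripper_width: -0.0003
finger_force: 1.6
```

```bash
python3 drive.py '[[0,0,0.0005,0,0,0,0],[0,0,0,0,0,0,0]]'
python3 drive.py '[[0,0,0.0004,0,0,0,0],[0,0,0,0,0,0,0]]'
```

```text
time: 25.95
tcp_pos: [0.5128, -0.2362, 0.0296]
orientation: [-179.9, -0.0, 100.5]
contact_force: [-2.4, 1.7, 6.1]
gripper_width: 0.0003
finger_force: 3.1
time: 26.15
tcp_pos: [0.5129, -0.2362, 0.0294]
orientation: [-179.9, -0.0, 100.6]
contact_force: [-3.0, 1.8, 8.9]
gripper_width: -0.0006
finger_force: 4.0
```

```bash
python3 drive.py '[[0,0,0.0003,0,0,0,0],[0,0,0,0,0,0,0],[0,0,0,0,0,0,0],[0,0,0,0,0,0,0],[0,0,0,0,0,0,0]]'
python3 drive.py '[[0,0,0,0,0,0,0],[0,0,0,0,0,0,0],[0,0,0,0,0,0,0],[0,0,0,0,0,0,0],[0,0,0,0,0,0,0]]'
python3 drive.py '[[0,0,0,0,0,0,0],[0,0,-0.005,0,0,0,0],[0,0,-0.02,0,0,0,0],[0,0,-0.05,0,0,0,0],[0,0,-0.05,0,0,0,0]]'
python3 drive.py '[[0,0,-0.03,0,0,0,0],[0,0,0,0,0,0,0],[0,0,0,0,0,0,0]]'
python3 - <<'E'
from h import *
from workcell import robot
t=robot.capture("top");g=cv2.cvtColor(t["pixels"],cv2.COLOR_RGB2GRAY)
m=np.zeros(g.shape,np.uint8);m[235:290,150:225]=g[235:290,150:225]>205
n,l,st,ce=cv2.connectedComponentsWithStats(m)
for i in range(1,n):
    if st[i,4]>40: print("cup floor",st[i],ray(t,[ce[i]],.004))
for p in[(612,107),(599,171),(593,237)]:
    u,v=120+p[0]/3,170+p[1]/3;P=ray(t,[[u,v]],.0205)[0];d=P[:2]-[.557,-.0105]
    print("ball, scale frame",(d@[.988,-.156]).round(3),(d@[.156,.988]).round(3))
a=load("topT")["pixels"][180:270,255:345].astype(int);b=t["pixels"][180:270,255:345].astype(int);print("pan change since",(abs(a-b).sum(2)>90).sum())
E
```

```text
time: 26.65
tcp_pos: [0.5129, -0.2362, 0.0292]
orientation: [-179.9, -0.0, 100.5]
contact_force: [-2.8, 1.6, 9.0]
gripper_width: -0.0001
finger_force: 4.6
time: 27.15
tcp_pos: [0.5129, -0.2362, 0.0292]
orientation: [-179.9, -0.0, 100.6]
contact_force: [-4.0, 2.8, 8.0]
gripper_width: -0.0002
finger_force: 4.5
time: 27.65
tcp_pos: [0.5115, -0.2354, 0.1532]
orientation: [-179.8, -0.2, 100.5]
contact_force: [1.7, -0.7, -0.2]
gripper_width: 0.0002
finger_force: 0.0
time: 27.95
tcp_pos: [0.5134, -0.2365, 0.1842]
orientation: [180.0, 0.0, 100.5]
contact_force: [-0.5, 0.7, -1.2]
gripper_width: -0.0003
finger_force: 0.0
cup floor [181 248  22  16 269] [[0.47227145 0.27494083 0.004     ]]
ball, scale frame 0.059 -0.062
ball, scale frame 0.002 -0.06
ball, scale frame -0.057 -0.064
pan change since 559
```

```bash
python3 -c "
from workcell import robot
print(robot.close_job())"
```

```text
the job is handed in; nothing more can be done
None
```

The job is handed in at about 28 s of the 72 s allowed: the balls were tipped out from below the wall tops and all three lie in the pan, the empty cup stands released on the bench, and the long key was pressed at about 9 N for over a second. No verdict came back.

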